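Shut and clamp the refill case

TASK

In the cleaning closet, push the lid of the black refill case fully shut, and only then push the red lever of its toggle clamp over towards the lid, past its centre, so that it snaps and stays locked on the lid. Just push, gently, with the fingertips: nothing is to be gripped hard, lifted, or shoved out of its place, and the bottles and the small black box must be left standing where they are.

Things in the scene. Friction and masses are not known exactly. Their poses are not given: they have to be found in the camera images.
- case: Open black plastic case, loose, about 2.5 kg, holding green and blue blocks, on an aluminium plate 200 (x) x 265 (y) x 8 mm that runs from y = -173 to +92. Origin on the table under the middle of the case; z up. Case 180 (x) x 150 (y) mm, rim 88 mm above the table. Lid hinge on its +y side, clamp on its -y side, both turning about lines along x. Place and yaw vary.
- lid_hinge (a point): Middle of the lid's hinge line, which runs along the case's x: at y = +78, z = 88 mm in the case's frame; axes as the case.
- lid (a joint): Lid angle: 0 = shut flat on the rim (hard stop), growing as its free (-y) edge rises; starts at 0.55 to 1.0 rad. Stiff hinge: it stays where left; about 2 N near the free edge moves it. Black panel 186 mm (x) by 156 mm (hinge to free edge), 12 mm thick, its underside passing through the hinge line. Shut, its top is 100 mm above the table.
- lid_edge (a point): Point on the lid's outer (upper) face, midway along x, 146 mm from the hinge line and 10 mm from the free edge; axes turn with the lid: y from free edge to hinge, z out of the outer face.
- clamp (a joint): Toggle clamp angle: 0 = open (start), handle leaning 0.6 rad from upright away from the lid (to case -y), pad arm up; 1.2 = locked, handle leaning 0.6 rad over the lid (to +y), rubber pad down on the lid. Dead centre at 0.6 (upright): an over-centre spring drives it from there to the nearer end. About 4 N on the grip starts it, less towards the centre; past it, it snaps over by itself.
- clamp_pivot (a point): Middle of the clamp's pivot line (along the case's x): at x = 0, y = -112, z = 115 mm in the case's frame, between two steel cheeks, 37 mm wide overall, up to z = 127 mm; axes as the case.
- grip (a point): Centre of the clamp's red grip: a rounded flat paddle 40 mm wide (along the case's x), 14 mm thick, 50 mm long along the handle, centred 80 mm from the pivot line; below it a steel stem 12 mm thick. The handle ends 105 mm from the pivot. Axes as the case while the clamp is open.
- sprayer: Bystander: aluminium spray bottle with a blue head, 68 mm across, 192 mm tall, loose. Origin under its middle.
- cleaner: Bystander: white plastic bottle with a red cap, 72 mm across, 190 mm tall, loose. Origin under its middle.
- trap: Bystander: small closed black plastic box 74 x 104 mm, 48 mm tall, loose. Origin under its middle.

How it is judged:
On the way, in this order (a step that is already met when the one before it is completed fails the run):
1. the lid is pushed shut, the clamp still open (value of joint lid below 0.05 rad and value of joint clamp below 0.3 rad), for 0.2 s.
2. the clamp lever has snapped over on to the shut lid (value of joint lid below 0.05 rad and value of joint clamp above 1.08 rad), for 0.2 s.
At the end, for the whole second after the job is handed in: Lid shut (within 0.05 rad), clamp snapped over to its locked end (beyond 1.08 of 1.2 rad), case flat on the table within 30 mm of its start, the three bystanders upright and at rest within 25 mm of theirs (all of step 2 and distance of case from where it was at the start of the episode below 0.03 m and angle between case's own z axis and vertical below 0.05 rad and linear speed of each of case, sprayer, cleaner, trap below 0.02 m/s and distance of each of sprayer, cleaner, trap from where it was at the start of the episode below 0.025 m and angle between each of sprayer, cleaner, trap's own z axis and vertical below 0.1 rad); the robot touches nothing.
It fails at once if a bottle or the small black box is moved more than 25 mm, lifted or knocked over (distance of any of sprayer, cleaner, trap from where it was at the start of the episode above 0.025 m or angle between any of sprayer, cleaner, trap's own z axis and vertical above 0.35 rad).
It fails at once if the case is shoved more than 30 mm, lifted or tipped (distance of case from where it was at the start of the episode above 0.03 m or angle between case's own z axis and vertical above 0.12 rad).
It fails at once if the clamp is thrown over while the lid is still open (value of joint clamp above 0.5 rad and value of joint lid above 0.1 rad).
It fails at once if the case, lid or clamp is pressed or squeezed by the fingers with more than 40 N (contact force between the fingers and case above 40 N).
It also fails if it takes over 43 s, if anything falls off the work surface, if the arm or the gripper's body presses on something with over 40 N, if the wrist force passes 120 N, or if a joint passes its speed limit or range.

ROBOT

A 6-joint arm with a two-finger parallel gripper is mounted at the origin on the work surface. World frame = base frame: x ahead of the robot, y to its left, z up, the work surface at z = 0. Lengths are in m, angles in rad, forces in N, time in s.
With the tool pointing down it reaches from about 0.25 to 0.775 m from the base axis. Payload 8.9 kg.
Tool frame: the origin (TCP) lies at the very end of the fingers, on their centre line; the grasp point (between the pads) lies 19 mm behind it; z points along the fingers, y is the line along which they close (so a half turn about z gives the same grasp; the last joint's range is limited). The gripper opens to 85 mm and grips with 20 to 120 N. Pads are 22 mm wide; open, the fingers measure 114 mm over their backs; the gripper's body (76 mm by 85 mm) begins 54 mm behind the grasp point. The pads swing forward as they close: fully open they stand 13 mm farther back than shut.
Start: joints at [-1.336, 0.291, -0.153, 1.127, 0, 1.431], TCP at [0.192, -0.489, 0.231] pointing down, gripper open.
Joint ranges: [-2.52, 2.52], [-0.91, 1.74], [-1.3, 1.37], [-1.96, 2.02], [-1.52, 1.47], [-3.14, 3.14]. Speed limits (rad/s): [2.22, 2.22, 2.79, 3.14, 3.14, 3.14].

INTERFACE

Orientations are given as a rotation vector (axis times angle).
In Python, from workcell import * gives the robot as it stands. The module is installed in compiled form; this text tells all that it offers.
- The arm moves only by the shell command python3 -m crank 'ROWS' [FORCE]. ROWS is JSON, a list of rows, each an object of numbers: "x", "y", "z": the shift along the tool's x, y, z in cm; "wx", "wy", "wz": the turn, a rotation vector about the tool's x, y, z in rad; "claw": the opening, from -1 (shut) to 1 (fully open), so that 0 is half open. A call has 1 to 12 rows; each row shifts and turns the commanded pose from where the row before left it, along the tool's axes as they then stand; what a row does not reach is not made up. A row lasts 1/8 s, in which the tool goes at most 62.5 mm and 10.7 degrees, less where a joint would pass 70% of its speed; a pose out of reach is approached as far as the arm can. A call with a gripper value outside its range is refused whole. The fingers move at their own pace and stop on an object; FORCE is the grip in N (left out, the last holds). Time passes only in rows, so rows that do not move let the fingers close. It gives the time, the measured TCP pose, the force, the opening and the grip force at its end, in the units of the state.
- observe(): the state, without advancing time (a new reading comes with each control period).
- read_camera(name): name is "scene" or "top" or "wrist"; returns (picture, depth): 420x560x3 uint8, red, green, blue; 420x560 float32, m along the optical axis (not along the pixel's ray), 0 where there is no reading.
- get_calibration(name): a dict with "vfov" (degrees; the focal length in pixels is half the picture's height over the tangent of half this angle, whatever the lens; pixels are square), "cx", "cy" (the principal point, pixels), "R" (3x3) and "t" (3): a world point X has camera coordinates R X + t. Camera axes: x right, y down, z forward; pixel columns grow to the right and rows downward; lengths in m; the calibration is good to about 2 mm. The wrist camera is an equidistant fisheye: a pixel r from the principal point sees the ray r / f radians off the axis. A picture is of the moment at which its call begins: read the wrist's pose just before it. get_calibration takes no time and is no camera call; for the wrist camera it gives the pose at the moment of the call.
- job_done(): hands the job in; it is judged then, once.
The state is a dict: "time": time; "q": joint angles; "joint_velocities": joint speeds; "tau": joint torques, N m; "tool_pos": TCP position; "ee_rot": TCP orientation; "ft_force": force on the tool from outside, world axes, zero at the start; "torque": the same for the moment, N m; "finger_gap": finger opening in m; "grasp_force": force on a finger pad.
Only numpy, scipy, OpenCV 4.12 (cv2) and the standard library are available. Lean on these libraries where they do the work, as an engineer would, in place of code of your own. Each camera call takes 0.05 s, during which the arm holds its last target. There are 200 camera calls.

## Working session

There is one attempt and no reset: what is moved stays moved. The work goes in short steps, Python scripts to look and compute and a shell command to move; the robot and the scene stay as the last step left them, time stands still between calls to the robot, and variables do not carry over. Pictures are saved under pics/ and viewed, at most 10 in all, crops included, and the job is handed in when it is done.

```bash
mkdir -p pics; cat > h.py <<'E'
from workcell import *
import numpy as np, cv2
from scipy.spatial.transform import Rotation as Ro
def cloud(name):
    c=get_calibration(name); im,d=read_camera(name)
    f=210/np.tan(np.radians(c['vfov']/2)); v,u=np.mgrid[:420,:560]
    x=(u-c['cx'])/f; y=(v-c['cy'])/f
    P=np.stack([x*d,y*d,d],-1)
    W=(P-np.array(c['t']))@np.array(c['R'])
    W[d==0]=np.nan
    return im,d,W
E
python3 - <<'E'
from h import *
s=observe(); print(s['time'],s['tool_pos'],s['ee_rot'],s['finger_gap'])
for n in('top','scene'):
    im,d,W=cloud(n); np.save(n+'.npy',W); cv2.imwrite(f'pics/{n}0.png',im[...,::-1]); np.save(n+'_im.npy',im)
    c=get_calibration(n); print(n,-np.array(c['R']).T@c['t'])
E
```

```text
0.0 [ 0.19160855 -0.48830782  0.23073381] [-3.08560838e+00 -5.83443796e-01  1.23036604e-04] 0.08535982756172956
top [0.4673453  0.13252073 0.77498381]
scene [1.07762047 0.31240734 0.59558753]
```

View pics/top0.png

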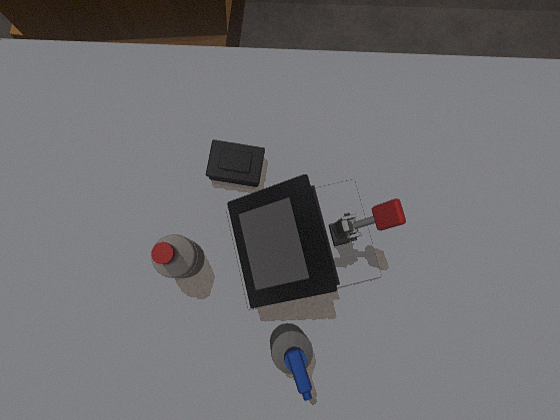

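View pics/scene0.png

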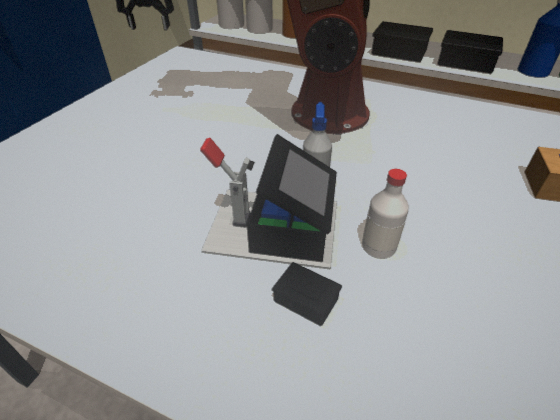

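The top view shows the case's lid at (285,240), the plate's -y end at (355,180)-(380,275), the red grip at (390,214), the sprayer at (292,350), the cleaner at (175,257) and the trap at (236,163). The scene view shows the same: lid half open, clamp lever leaning away from it.

```bash
cat > m.py <<'E'
from h import *
T=np.load('top.npy');S=np.load('scene.npy');it=np.load('top_im.npy').astype(int);is_=np.load('scene_im.npy').astype(int)
for n,(u,v) in dict(plA=(353,183),plB=(377,274),plC=(247,303),lidTL=(233,202),lidTR=(305,181),lidBR=(332,290),lidBL=(253,302),trap=(236,160),clean=(163,253),spray=(295,360),table=(450,300)).items(): print(n,T[v,u].round(4))
# grip (red) in both views, near case
for n,W,im in(('top',T,it),('scene',S,is_)):
    m=(im[...,0]>90)&(im[...,1]<60)&(im[...,2]<60)&np.isfinite(W[...,0])
    k,l,st,ce=cv2.connectedComponentsWithStats(m.astype('uint8'))
    for i in range(1,k):
        if st[i,4]>60: print(n,'red',st[i],np.nanmedian(W[l==i],0).round(4),np.nanmin(W[l==i],0).round(3),np.nanmax(W[l==i],0).round(3))
# lid plane
for n,W,(a,b,c,d) in(('top',T,(255,300,215,275)),('scene',S,(285,322,165,200))):
    P=W[c:d,a:b].reshape(-1,3);P=P[np.isfinite(P[:,0])];c0=np.median(P,0)
    P=P[np.linalg.norm(P-c0,axis=1)<.08];c0=P.mean(0)
    nrm=np.linalg.svd(P-c0,full_matrices=False)[2][2];nrm*=np.sign(nrm[2])
    print(n,'lid',c0.round(4),nrm.round(4),'ang',np.arccos(nrm[2]).round(3),'case +y dir yaw of',np.arctan2(-nrm[1],-nrm[0]).round(3), 'rms',((P-c0)@nrm).std().round(4))
E
python3 m.py
```

```text
plA [ 0.6578 -0.0494  0.0059]
plB [ 0.4782 -0.094   0.0046]
plC [0.4188 0.1559 0.0056]
lidTL [0.5938 0.1823 0.1051]
lidTR [0.6164 0.0664 0.1775]
lidBR [0.4508 0.0246 0.1753]
lidBL [0.4267 0.1431 0.1025]
trap [0.6862 0.1839 0.0472]
clean [0.4993 0.2751 0.19  ]
spray [0.353  0.08   0.1884]
table [ 4.315e-01 -2.371e-01 -4.000e-04]
top red [373 199  33  30 649] [ 0.5665 -0.0599  0.1899] [ 0.547 -0.081  0.166] [ 0.587 -0.042  0.204]
top red [152 242  21  22 359] [0.4996 0.2772 0.1885] [0.485 0.262 0.134] [0.516 0.299 0.191]
top lid [0.5198 0.107  0.1395] [-0.1298  0.5081  0.8514] ang 0.552 case +y dir yaw of -1.321 rms 0.001
scene lid [0.5307 0.1147 0.1366] [-0.1311  0.5092  0.8506] ang 0.554 case +y dir yaw of -1.319 rms 0.0007
```

```bash
cat >> h.py <<'E'
yaw=.248; O=np.array([.526,.093,0]); C=Ro.from_euler('z',yaw).as_matrix()
def tocase(W): return (W-O)@C
def go(pc, dyaw=0):   # shift (cm, tool axes) and turn to reach case-frame point pc (mm)
    s=observe(); R=Ro.from_rotvec(s['ee_rot']); t=O+C@(np.array(pc)/1000)
    Rt=Ro.from_matrix(C@np.diag([1.,-1,-1]))
    print('t',round(s['time'],2),'case mm',(tocase(np.array(s['tool_pos']))*1000).round(1),'target',t.round(3),'shift cm',(R.inv().apply(t-s['tool_pos'])*100).round(2),'turn',(R.inv()*Rt).as_rotvec().round(3),'F',np.round(s['ft_force'],1))
E
python3 - <<'E'
from h import *
for n in('top','scene'):
    Q=tocase(np.load(n+'.npy').reshape(-1,3))*1000
    m=(abs(Q[:,0])<40)&(Q[:,1]<-75)&(Q[:,1]>-200)&(Q[:,2]>20)
    q=Q[m]; print(n,len(q))
    for y in range(-190,-70,10):
        k=q[(q[:,1]>=y)&(q[:,1]<y+10)]
        if len(k)>3: print(y,'n',len(k),'x',np.percentile(k[:,0],[2,50,98]).round(),'zmax',k[:,2].max().round(),np.percentile(k[:,2],90).round())
    e=Q[(Q[:,2]>3)&(Q[:,2]<8.5)&(abs(Q[:,0])<130)&(Q[:,1]<110)&(Q[:,1]>-190)]; print('plate range',np.percentile(e,[1,99],axis=0).round(1).tolist())
go([0,-25,300])
E
```

```text
top 1518
-180 n 85 x [-17.   1.  19.] zmax 204.0 203.0
-170 n 240 x [-18.   1.  20.] zmax 204.0 202.0
-160 n 249 x [-18.   1.  20.] zmax 194.0 191.0
-150 n 209 x [-17.   2.  20.] zmax 180.0 177.0
-140 n 64 x [-4.  1.  6.] zmax 162.0 159.0
-130 n 111 x [-17.   0.  19.] zmax 147.0 143.0
-120 n 161 x [-22.  -3.  24.] zmax 140.0 128.0
-110 n 167 x [-17.  -7.  19.] zmax 165.0 148.0
-100 n 73 x [-8.  0. 10.] zmax 172.0 171.0
-90 n 80 x [-7.  1.  9.] zmax 170.0 168.0
-80 n 79 x [-39.   0.  38.] zmax 166.0 89.0
plate range [[-97.4, -174.8, 3.7], [99.6, 88.4, 8.4]]
scene 1420
-180 n 27 x [-11.  15.  23.] zmax 201.0 201.0
-170 n 126 x [-12.  14.  24.] zmax 203.0 201.0
-160 n 146 x [-13.  13.  25.] zmax 194.0 191.0
-150 n 132 x [-12.   9.  24.] zmax 179.0 177.0
-140 n 51 x [ 2.  7. 11.] zmax 161.0 157.0
-130 n 172 x [-11.  21.  23.] zmax 148.0 138.0
-120 n 220 x [-10.  21.  27.] zmax 133.0 125.0
-110 n 414 x [-13.  14.  23.] zmax 156.0 128.0
-100 n 69 x [-3. 11. 13.] zmax 172.0 170.0
-90 n 51 x [-2. 10. 12.] zmax 168.0 168.0
-80 n 12 x [-1.  9. 33.] zmax 165.0 165.0
plate range [[-89.2, -172.7, 3.4], [103.4, 89.6, 8.2]]
t 0.1 case mm [-466.8 -481.5  230.8] target [0.532 0.069 0.3  ] shift cm [ 52.04 -39.44  -6.87] turn [-0.001 -0.     0.126] F [-0.7 -0.1 -0.1]
```

```bash
python3 -m crank '[{"z":-4,"claw":-1},{"z":-3,"claw":-1},{"x":4,"y":-3.1},{"x":4,"y":-3.1},{"x":4,"y":-3.1},{"x":4,"y":-3.1},{"x":4,"y":-3.1},{"x":4,"y":-3.1},{"x":4,"y":-3.1},{"x":4,"y":-3.1},{"x":4,"y":-3.1},{"x":4,"y":-3.1}]' 20; python3 -c "
from h import *
go([0,-15,180])"
```

```text
t 0.1 case mm [-466.8 -481.5  230.8] target [0.53  0.078 0.18 ] shift cm [ 52.17 -40.42   5.14] turn [-0.001 -0.     0.126] F [-0.7 -0.1 -0.1]schema error: expected keys x, y, z, wx, wy, wz, claw
```

```bash
python3 -m crank '[{"x":0,"y":0,"z":-4,"wx":0,"wy":0,"wz":0,"claw":-1},{"x":0,"y":0,"z":-3,"wx":0,"wy":0,"wz":0,"claw":-1},{"x":4,"y":-3.1,"z":0,"wx":0,"wy":0,"wz":0,"claw":-1},{"x":4,"y":-3.1,"z":0,"wx":0,"wy":0,"wz":0,"claw":-1},{"x":4,"y":-3.1,"z":0,"wx":0,"wy":0,"wz":0,"claw":-1},{"x":4,"y":-3.1,"z":0,"wx":0,"wy":0,"wz":0,"claw":-1},{"x":4,"y":-3.1,"z":0,"wx":0,"wy":0,"wz":0,"claw":-1},{"x":4,"y":-3.1,"z":0,"wx":0,"wy":0,"wz":0,"claw":-1},{"x":4,"y":-3.1,"z":0,"wx":0,"wy":0,"wz":0,"claw":-1},{"x":4,"y":-3.1,"z":0,"wx":0,"wy":0,"wz":0,"claw":-1},{"x":4,"y":-3.1,"z":0,"wx":0,"wy":0,"wz":0,"claw":-1},{"x":4,"y":-3.1,"z":0,"wx":0,"wy":0,"wz":0,"claw":-1}]' 20; python3 -c "
from h import *
go([0,-15,180])"
```

```text
time: 1.6
tool_pos: [0.4514, -0.0525, 0.3012]
ee_rot: [3.087, 0.584, -0.0]
ft_force: [-0.1, -0.6, -1.4]
finger_gap: -0.0001
grasp_force: 0.0
t 1.6 case mm [-108.  -122.7  301.2] target [0.53  0.078 0.18 ] shift cm [12.07 -9.33 12.12] turn [0.    0.    0.126] F [-0.1 -0.6 -1.4]
```

```bash
python3 -m crank '[{"x":4,"y":-3.1,"z":0,"wx":0,"wy":0,"wz":0,"claw":-1},{"x":4,"y":-3.1,"z":0,"wx":0,"wy":0,"wz":0,"claw":-1},{"x":4,"y":-3.1,"z":0,"wx":0,"wy":0,"wz":0,"claw":-1},{"x":0,"y":0,"z":3,"wx":0,"wy":0,"wz":0.126,"claw":-1},{"x":0,"y":0,"z":3,"wx":0,"wy":0,"wz":0,"claw":-1},{"x":0,"y":0,"z":3,"wx":0,"wy":0,"wz":0,"claw":-1},{"x":0,"y":0,"z":2,"wx":0,"wy":0,"wz":0,"claw":-1},{"x":0,"y":0,"z":0.5,"wx":0,"wy":0,"wz":0,"claw":-1},{"x":0,"y":0,"z":0,"wx":0,"wy":0,"wz":0,"claw":-1}]'; python3 -c "
from h import *
go([0,-15,160])
im,d=read_camera('scene');cv2.imwrite('pics/s1.png',im[...,::-1])"
```

```text
time: 2.72
tool_pos: [0.5287, 0.0763, 0.1865]
ee_rot: [-3.117, -0.388, 0.0]
ft_force: [-0.4, -0.6, -0.3]
finger_gap: 0.0003
grasp_force: 0.0
t 2.73 case mm [ -1.5 -16.9 186.5] target [0.53  0.078 0.16 ] shift cm [ 0.15 -0.19  2.65] turn [-0.  0. -0.] F [-0.4 -0.6 -0.3]
```

View pics/s1.png

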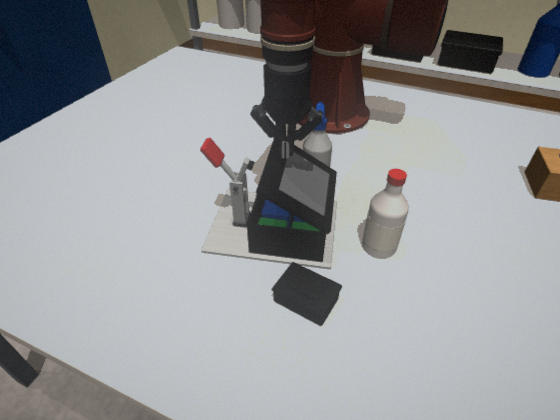

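The scene view shows the shut fingers at (288,135) above the lid. The linkage knuckles at (262,120) and (315,122) stick out towards the clamp's pad arm at (248,165), so I will turn the tool by a quarter turn first.

```bash
python3 -c "
from h import *
print(observe()['q'])"; python3 -m crank '[{"x":0,"y":0,"z":-1,"wx":0,"wy":0,"wz":0.17,"claw":-1},{"x":0,"y":0,"z":0,"wx":0,"wy":0,"wz":0.1,"claw":-1}]'; python3 -c "
from h import *
print(observe()['q'])"
```

```text
[ 6.38700761e-03  3.36838224e-01 -2.08157017e-01  1.02501388e+00
 -1.13273980e-05  2.90022660e+00]
time: 3.02
tool_pos: [0.5296, 0.069, 0.198]
ee_rot: [-3.135, 0.018, -0.004]
ft_force: [0.7, -0.3, 0.0]
finger_gap: 0.0001
grasp_force: 0.0
[-0.0114776   0.32585997 -0.19367544  1.04846849  0.00675878  3.14183472]
```

```bash
python3 -m crank '[{"x":0,"y":0,"z":0,"wx":0,"wy":0,"wz":-0.17,"claw":-1},{"x":0,"y":0,"z":0,"wx":0,"wy":0,"wz":-0.17,"claw":-1},{"x":0,"y":0,"z":0,"wx":0,"wy":0,"wz":-0.17,"claw":-1},{"x":0,"y":0,"z":0,"wx":0,"wy":0,"wz":-0.17,"claw":-1},{"x":0,"y":0,"z":0,"wx":0,"wy":0,"wz":-0.17,"claw":-1},{"x":0,"y":0,"z":0,"wx":0,"wy":0,"wz":-0.17,"claw":-1},{"x":0,"y":0,"z":0,"wx":0,"wy":0,"wz":-0.17,"claw":-1},{"x":0,"y":0,"z":0,"wx":0,"wy":0,"wz":-0.17,"claw":-1},{"x":0,"y":0,"z":0,"wx":0,"wy":0,"wz":-0.17,"claw":-1},{"x":0,"y":0,"z":0,"wx":0,"wy":0,"wz":-0.17,"claw":-1},{"x":0,"y":0,"z":0,"wx":0,"wy":0,"wz":0,"claw":-1}]'; python3 -c "
from h import *
C[:]=C@np.diag([1,1,1]); go([0,-15,170]); print(observe()['q'][5])"
```

```text
time: 4.4
tool_pos: [0.5291, 0.0687, 0.1972]
ee_rot: [-2.086, -2.345, -0.009]
ft_force: [0.7, 0.2, 0.1]
finger_gap: 0.0002
grasp_force: 0.0
t 4.4 case mm [ -3.  -24.3 197.2] target [0.53  0.078 0.17 ] shift cm [0.94 0.17 2.73] turn [-0.003 -0.007  1.44 ] F [0.7 0.2 0.1]
1.4417665044977894
```

```bash
python3 -m crank '[{"x":0.9,"y":0.2,"z":0.5,"wx":0,"wy":0,"wz":-0.13,"claw":-1},{"x":0,"y":0,"z":1.5,"wx":0,"wy":0,"wz":0,"claw":-1},{"x":0,"y":0,"z":1,"wx":0,"wy":0,"wz":0,"claw":-1},{"x":0,"y":0,"z":0.6,"wx":0,"wy":0,"wz":0,"claw":-1},{"x":0,"y":0,"z":0.6,"wx":0,"wy":0,"wz":0,"claw":-1},{"x":0,"y":0,"z":0.6,"wx":0,"wy":0,"wz":0,"claw":-1}]'; python3 -c "
from h import *
go([0,-15,105])"
```

```text
time: 5.15
tool_pos: [0.5297, 0.0781, 0.1482]
ee_rot: [-1.928, -2.476, -0.009]
ft_force: [-0.5, -0.1, 1.2]
finger_gap: 0.0
grasp_force: 0.6
t 5.15 case mm [-1.000e-01 -1.530e+01  1.482e+02] target [0.53  0.078 0.105] shift cm [ 0.01 -0.    4.32] turn [-0.003 -0.007  1.57 ] F [-0.5 -0.1  1.2]
```

```bash
python3 -m crank '[{"x":0,"y":0,"z":0.6,"wx":0,"wy":0,"wz":0,"claw":-1},{"x":0,"y":0,"z":0.6,"wx":0,"wy":0,"wz":0,"claw":-1},{"x":0,"y":0,"z":0.6,"wx":0,"wy":0,"wz":0,"claw":-1},{"x":0,"y":0,"z":0.6,"wx":0,"wy":0,"wz":0,"claw":-1},{"x":0,"y":0,"z":0.6,"wx":0,"wy":0,"wz":0,"claw":-1},{"x":0,"y":0,"z":0.6,"wx":0,"wy":0,"wz":0,"claw":-1},{"x":0,"y":0,"z":0.4,"wx":0,"wy":0,"wz":0,"claw":-1},{"x":0,"y":0,"z":0,"wx":0,"wy":0,"wz":0,"claw":-1}]'; python3 -c "
from h import *
go([0,-15,100])"
```

```text
time: 6.15
tool_pos: [0.5291, 0.0786, 0.108]
ee_rot: [-1.926, -2.476, -0.008]
ft_force: [-0.0, 0.2, -0.1]
finger_gap: 0.0004
grasp_force: 0.0
t 6.15 case mm [ -0.5 -14.8 108. ] target [0.53  0.078 0.1  ] shift cm [-0.03  0.05  0.8 ] turn [-0.005 -0.006  1.571] F [-0.   0.2 -0.1]
```

```bash
cat >> h.py <<'E'
def lid():
    for n in('scene','top'):
        im,d,W=cloud(n); Q=tocase(W.reshape(-1,3))*1000
        m=(Q[:,0]>35)&(Q[:,0]<85)&(Q[:,1]>-60)&(Q[:,1]<60)&(Q[:,2]>92)&(Q[:,2]<190)
        q=Q[m]
        if len(q)<50: print(n,len(q)); continue
        p=np.polyfit(q[:,1],q[:,2],1); r=q[:,2]-np.polyval(p,q[:,1]); k=abs(r)<6
        p=np.polyfit(q[k,1],q[k,2],1); print(n,k.sum(),'lid ang',-np.arctan(p[0]).round(3),'z at y-15',np.polyval(p,-15).round(1))
        cv2.imwrite('pics/%s_last.png'%n,im[...,::-1])
E
python3 -c "
from h import *
lid()"
```

```text
scene 926 lid ang 0.082 z at y-15 106.1
top 633 lid ang 0.069 z at y-15 105.9
```

View pics/scene_last.png

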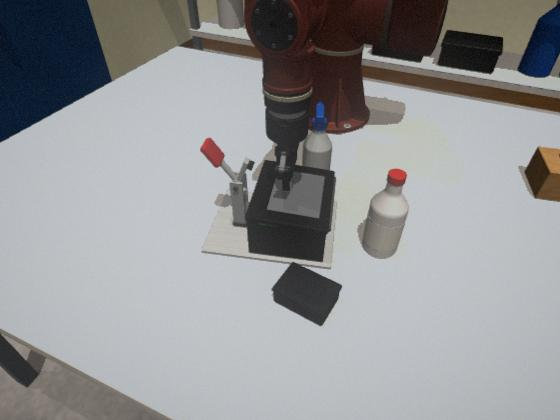

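The lid at (295,190) is nearly shut, at about 0.075 rad, with the clamp still open at (213,152). I will close the rest in small steps.

```bash
python3 -m crank '[{"x":0,"y":0,"z":0.3,"wx":0,"wy":0,"wz":0,"claw":-1},{"x":0,"y":0,"z":0.3,"wx":0,"wy":0,"wz":0,"claw":-1},{"x":0,"y":0,"z":0.1,"wx":0,"wy":0,"wz":0,"claw":-1},{"x":0,"y":0,"z":0.1,"wx":0,"wy":0,"wz":0,"claw":-1},{"x":0,"y":0,"z":0,"wx":0,"wy":0,"wz":0,"claw":-1}]'; python3 -c "
from h import *
lid()"
```

```text
time: 6.88
tool_pos: [0.5293, 0.0786, 0.1003]
ee_rot: [-1.927, -2.476, -0.008]
ft_force: [-1.3, -0.3, -0.5]
finger_gap: -0.0002
grasp_force: 0.0
scene 399 lid ang 0.035 z at y-15 101.1
top 621 lid ang 0.016 z at y-15 100.2
```

```bash
python3 -m crank '[{"x":0,"y":0,"z":0.1,"wx":0,"wy":0,"wz":0,"claw":-1},{"x":0,"y":0,"z":0,"wx":0,"wy":0,"wz":0,"claw":-1}]'; python3 -m crank '[{"x":0,"y":0,"z":0.05,"wx":0,"wy":0,"wz":0,"claw":-1},{"x":0,"y":0,"z":0,"wx":0,"wy":0,"wz":0,"claw":-1}]'; python3 -c "
from h import *
lid()"
```

```text
time: 7.22
tool_pos: [0.5294, 0.0786, 0.1]
ee_rot: [-1.927, -2.476, -0.008]
ft_force: [-4.3, -0.1, 8.4]
finger_gap: 0.0
grasp_force: 4.5
time: 7.48
tool_pos: [0.5294, 0.0786, 0.0999]
ee_rot: [-1.927, -2.477, -0.009]
ft_force: [-4.7, -0.1, 13.6]
finger_gap: -0.0002
grasp_force: 7.1
scene 350 lid ang 0.038 z at y-15 101.3
top 620 lid ang 0.004 z at y-15 99.6
```

```bash
python3 -m crank '[{"x":0,"y":0,"z":-1,"wx":0,"wy":0,"wz":0,"claw":-1},{"x":0,"y":0,"z":-5,"wx":0,"wy":0,"wz":0,"claw":-1},{"x":0,"y":0,"z":-6,"wx":0,"wy":0,"wz":0,"claw":-1},{"x":0,"y":0,"z":-6,"wx":0,"wy":0,"wz":0,"claw":-1},{"x":0,"y":0,"z":0,"wx":0,"wy":0,"wz":0,"claw":-1},{"x":-5,"y":0,"z":0,"wx":0,"wy":0,"wz":0,"claw":-1},{"x":-5,"y":0,"z":0,"wx":0,"wy":0,"wz":0,"claw":-1},{"x":-5,"y":0,"z":0,"wx":0,"wy":0,"wz":0,"claw":-1},{"x":-5,"y":0,"z":0,"wx":0,"wy":0,"wz":0,"claw":-1},{"x":0,"y":0,"z":0,"wx":0,"wy":0,"wz":0,"claw":-1}]'; python3 -c "
from h import *
lid();go([0,-215,185])
for n in ('top',):
    im,d,W=cloud(n);m=(im[...,0]>90)&(im[...,1]<60)&(im[...,2]<60)
    q=tocase(W[m])*1000;q=q[(abs(q[:,0])<60)&(q[:,1]<-60)];print(len(q),np.percentile(q,[2,50,98],axis=0).round())"
```

```text
time: 8.82
tool_pos: [0.5786, -0.1196, 0.2762]
ee_rot: [-1.931, -2.472, -0.007]
ft_force: [-0.3, 0.5, -1.0]
finger_gap: 0.0001
grasp_force: 0.0
scene 1137 lid ang -0.003 z at y-15 98.7
top 1950 lid ang -0.001 z at y-15 99.3
t 8.93 case mm [  -0.9 -215.9  276.8] target [ 0.579 -0.115  0.185] shift cm [0.03 0.08 9.18] turn [-0.006 -0.006  1.57 ] F [-0.5  0.2 -0.3]
596 [[ -14. -174.  168.]
 [   2. -159.  191.]
 [  18. -143.  203.]]
```

```bash
python3 -m crank '[{"x":0,"y":0.1,"z":3,"wx":0,"wy":0,"wz":0,"claw":-1},{"x":0,"y":0,"z":4,"wx":0,"wy":0,"wz":0,"claw":-1},{"x":0,"y":0,"z":2.2,"wx":0,"wy":0,"wz":0,"claw":-1},{"x":1,"y":0,"z":0,"wx":0,"wy":0,"wz":0,"claw":-1},{"x":1,"y":0,"z":0,"wx":0,"wy":0,"wz":0,"claw":-1},{"x":0.5,"y":0,"z":0,"wx":0,"wy":0,"wz":0,"claw":-1},{"x":0.5,"y":0,"z":0,"wx":0,"wy":0,"wz":0,"claw":-1},{"x":0.5,"y":0,"z":0,"wx":0,"wy":0,"wz":0,"claw":-1},{"x":0.5,"y":0,"z":0,"wx":0,"wy":0,"wz":0,"claw":-1},{"x":0.5,"y":0,"z":0,"wx":0,"wy":0,"wz":0,"claw":-1}]'; python3 -c "
from h import *
go([0,-125,185]);print(observe()['torque'])
im,d=read_camera('scene');cv2.imwrite('pics/s3.png',im[...,::-1])"
```

```text
time: 10.22
tool_pos: [0.57, -0.0731, 0.1876]
ee_rot: [1.93, 2.478, 0.008]
ft_force: [0.8, -4.6, 3.3]
finger_gap: -0.0001
grasp_force: 2.3
t 10.22 case mm [   1.9 -171.8  187.6] target [ 0.557 -0.028  0.185] shift cm [ 4.68 -0.19  0.27] turn [ 1.00e-03 -6.00e-03  1.57e+00] F [ 0.8 -4.6  3.3]
[-0.79600229 -0.25654749 -0.00958512]
```

View pics/s3.png

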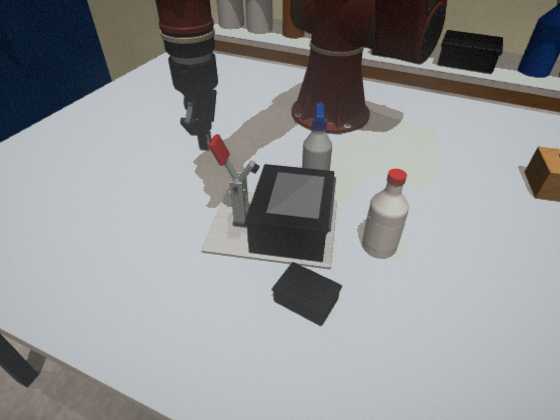

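The fingertip at (206,145) is behind the red grip at (220,150), and the lever has started to move under about 5 N. I carry on pushing.

```bash
python3 -m crank '[{"x":0.5,"y":0,"z":0,"wx":0,"wy":0,"wz":0,"claw":-1},{"x":0.5,"y":0,"z":0,"wx":0,"wy":0,"wz":0,"claw":-1},{"x":0.5,"y":0,"z":0,"wx":0,"wy":0,"wz":0,"claw":-1},{"x":0.5,"y":0,"z":0,"wx":0,"wy":0,"wz":0,"claw":-1},{"x":0.5,"y":0,"z":0,"wx":0,"wy":0,"wz":0,"claw":-1},{"x":0.5,"y":0,"z":0,"wx":0,"wy":0,"wz":0,"claw":-1},{"x":0.5,"y":0,"z":0,"wx":0,"wy":0,"wz":0,"claw":-1},{"x":0.5,"y":0,"z":0,"wx":0,"wy":0,"wz":0,"claw":-1},{"x":0.5,"y":0,"z":0,"wx":0,"wy":0,"wz":0,"claw":-1},{"x":0,"y":0,"z":0,"wx":0,"wy":0,"wz":0,"claw":-1}]'; cat >> h.py <<'E'
def grip():
    for n in('top','scene'):
        im,d,W=cloud(n);m=(im[...,0]>90)&(im[...,1]<60)&(im[...,2]<60)
        q=tocase(W[m])*1000;q=q[(abs(q[:,0])<60)&(q[:,1]<60)];print(n,len(q),np.percentile(q,[2,50,98],axis=0).round().tolist())
E
python3 -c "
from h import *
go([0,-125,185]);grip()"
```

```text
time: 11.52
tool_pos: [0.5573, -0.028, 0.1862]
ee_rot: [-1.926, -2.477, -0.008]
ft_force: [0.9, 0.1, 0.3]
finger_gap: -0.0002
grasp_force: 0.0
t 11.53 case mm [   0.7 -125.   186.2] target [ 0.557 -0.028  0.185] shift cm [-0.   -0.07  0.12] turn [-0.004 -0.006  1.572] F [0.9 0.1 0.3]
top 220 [[-17.0, -98.0, 204.0], [1.0, -71.0, 208.0], [24.0, -65.0, 468.0]]
scene 248 [[-9.0, -121.0, 164.0], [20.0, -65.0, 194.0], [40.0, -51.0, 414.0]]
```

```bash
python3 -m crank '[{"x":-2,"y":0,"z":0,"wx":0,"wy":0,"wz":0,"claw":-1},{"x":-4,"y":0,"z":0,"wx":0,"wy":0,"wz":0,"claw":-1},{"x":-5,"y":0,"z":0,"wx":0,"wy":0,"wz":0,"claw":-1},{"x":-5,"y":0,"z":-1,"wx":0,"wy":0,"wz":0,"claw":-1},{"x":0,"y":0,"z":-5,"wx":0,"wy":0,"wz":0,"claw":-1},{"x":0,"y":0,"z":0,"wx":0,"wy":0,"wz":0,"claw":-1},{"x":0,"y":0,"z":0,"wx":0,"wy":0,"wz":0,"claw":-1}]'; python3 -c "
from h import *
grip();lid()
W=cloud('top')[2];S=np.load('top.npy')
for n,(u,v) in dict(plB=(377,274),plC=(247,303),trap=(236,160),clean=(163,253),spray=(295,360)).items(): print(n,(W[v,u]-S[v,u]).round(4))
q=tocase(W.reshape(-1,3))*1000;e=q[(q[:,2]>3)&(q[:,2]<8.5)&(abs(q[:,0])<130)&(q[:,1]<110)&(q[:,1]>-190)]; print('plate',np.percentile(e,[1,99],axis=0).round(1).tolist())"
```

```text
time: 12.5
tool_pos: [0.5967, -0.1848, 0.2448]
ee_rot: [-1.928, -2.476, -0.008]
ft_force: [0.7, -0.1, -0.3]
finger_gap: -0.0003
grasp_force: 0.0
top 184 [[-17.0, -63.0, 197.0], [1.0, -58.0, 201.0], [18.0, -53.0, 204.0]]
scene 191 [[-7.0, -80.0, 165.0], [21.0, -64.0, 191.0], [24.0, -51.0, 202.0]]
scene 1152 lid ang -0.004 z at y-15 98.8
top 1947 lid ang -0.002 z at y-15 99.3
plB [-0.      0.0003  0.001 ]
plC [ 0.0002 -0.0001  0.0032]
trap [-0.0003 -0.0001  0.0009]
clean [-0.     -0.0001  0.0004]
spray [0.0007 0.0003 0.0038]
plate [[-98.6, -174.7, 3.7], [99.6, 88.5, 8.4]]
```

View pics/scene_last.png

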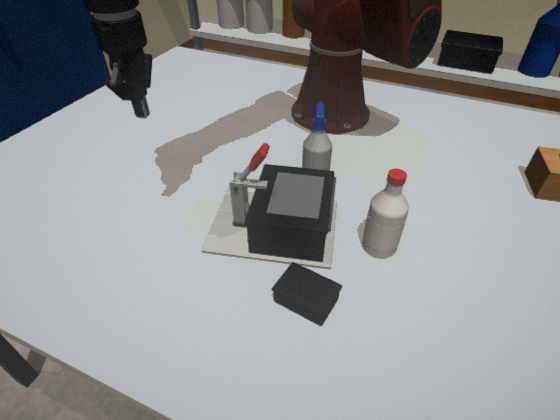

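The red lever now leans over the lid at (260,157) with the pad arm down at (257,184). The lid is shut, nothing else has moved and the arm is clear.

```bash
python3 -c "
from workcell import *
print(job_done())"
```

```text
the job is handed in; nothing more can be done
None
```

The lid is fully shut and the toggle clamp is snapped over and locked on it; the case, bottles and small black box have not measurably moved, and the job is handed in (at about 13 s of the 43 s limit), though no verdict came back.

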